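# Seat a control unit against the hidden contact block of a bench tester

### The job

Put the longer black control unit with the finned lid on the bench tester's loading tray, lengthwise with either end first, and slide it into the bay until you feel it come up firm against the contact block hidden inside. Give it a clear push home but do not ram it, then let go; leave the shorter unit with the round drum where it lies.

Things in the scene. Friction and masses are not known exactly. Their poses are not given: they have to be found in the camera images.
- unit_mid (a point): Centre (half-way up) of the control unit to be tested: a loose plain black box, 100 mm long (its x), 50 mm wide (y), 42 mm high (z), 0.2 to 0.4 kg, thin aluminium fins along its lid, a flush grey plug socket at each end; both ends are alike. Flat long sides, to be gripped across the 50 mm. It starts flat on the work surface.
- bay_mouth (a point): Mid-mouth of the fixed tester's bay, on the tray floor (4 mm over the table); x points level into the bay. Tester: black box with screen and keys on top, 160 deep, 150 wide, 58 mm high; slot 58 wide, 48 mm high. Before it (x -150 to 0) an open tray, its floor level with the bay's; two lips, 10 high, 6 mm thick, guide in from 90 to 58 mm apart. The outer end is open for pushing from behind.
- contact_block: Fixed grey block hidden in the bay that stops the unit. Its flat face (54 wide, 36 mm high) stands 30 to 70 mm inside the mouth, differing each time. Origin: middle of that face's lower edge, on the tray floor; x points on into the bay. The seated unit's centre is at x = -50 mm, 70 to 30 mm of it still outside the mouth. Sliding the unit takes 5 N or less; at the block it stops dead.
- drum_unit_mid (a point): Centre (half-way up) of the other, shorter unit, to be left alone: a loose black box 76 mm long (x), 62 mm wide, 22 mm high, with a round drum 52 mm across and 14 mm high on top (36 mm high in all). It lies beside the longer unit; which of the two is nearer the robot varies.
Things that resemble listed ones, but are neither listed nor needed, are in the scene too. What is shaped like the part that bears unit_mid but red is not meant.

How it is judged:
On the way:
1. the unit is pressed against the contact block with at least 2 N (contact force between unit and contact_block above 2 N).
At the end, for the whole second after the job is handed in: The long control unit lies at rest and upright, flat in the bay, its end within 5 mm of the contact block, within 12 mm of the bay's middle line and 10 degrees of its direction; the drum unit is within 20 mm of where it lay (x of unit_mid in the frame of contact_block between -0.055 and -0.045 m and y of unit_mid in the frame of contact_block between -0.012 and 0.012 m and z of unit_mid in the frame of contact_block below 0.03 m and angle between the x axis of unit_mid and the x axis of bay_mouth, either way round below 0.18 rad and angle between unit_mid's own z axis and vertical below 0.15 rad and linear speed of unit below 0.02 m/s and distance of drum_unit_mid from where it was at the start of the episode below 0.02 m); the robot touches nothing.
It fails at once if the unit is rammed against the contact block with more than 45 N (contact force between unit and contact_block above 45 N).
It fails at once if the drum unit is moved by more than 20 mm (distance of drum_unit_mid from where it was at the start of the episode above 0.02 m).
It also fails if it takes over 45 s, if anything falls off the work surface, if the arm or the gripper's body presses on something with over 40 N, if the wrist force passes 120 N, or if a joint passes its speed limit or range.

### The arm

A 6-joint arm with a two-finger parallel gripper is mounted at the origin on the work surface. World frame = base frame: x ahead of the robot, y to its left, z up, the work surface at z = 0. Lengths are in m, angles in rad, forces in N, time in s.
With the tool pointing down it reaches from about 0.25 to 0.725 m from the base axis. Payload 4 kg.
Tool frame: the origin (TCP) lies midway between the tips of the shut fingers; the grasp point (between the pads) lies 19 mm behind it; z points along the fingers, x is the direction in which the jaws open and shut, and the axes are right-handed (so a half turn about z gives the same grasp; the last joint's range is limited). The gripper opens to 85 mm and grips with 20 to 120 N. Pads are 22 mm wide; open, the fingers measure 114 mm over their backs; the gripper's body (76 mm by 85 mm) begins 54 mm behind the grasp point. The pads swing forward as they close: fully open they stand 13 mm farther back than shut.
Start: joints at [1.307, 0.241, 0.005, 1.335, 0, 1.571], TCP at [0.13, 0.483, 0.231] pointing down, gripper open.
Joint ranges: [-2.72, 2.72], [-1.05, 1.87], [-1.09, 1.28], [-1.99, 2.15], [-1.42, 1.44], [-3.14, 3.14]. Speed limits (rad/s): [2.79, 2.79, 3.14, 3.14, 3.14, 3.14].

### API

Orientations are given as a unit quaternion [x, y, z, w].
In Python, from workcell import bot, vision, ticket gives the robot as it stands.
- The arm moves only by the tool play_rows, never from a script. Its argument "deltas" is one flat list of numbers, 5 for each row, row after row: the opening, from 0 (shut) to 1 (fully open), then the shift along the tool's x, y, z in units of 60 mm (1.0 is 60 mm), then the turn about the tool's z in degrees. A call has 1 to 12 rows; each row shifts and turns the pose as measured when the row begins, along the tool's axes as they then stand; what a row does not reach is not made up. A row lasts 1/8 s, in which the tool goes at most 62.5 mm and 10.7 degrees, less where a joint would pass 70% of its speed; a pose out of reach is approached as far as the arm can. A call is refused whole if a number of a shift passes 1 or a number of a turn 10.7, either way. A call with a gripper value outside its range is refused whole. The fingers move at their own pace and stop on an object; the grip force is fixed at half the most. Time passes only in rows, so rows that do not move let the fingers close. It gives the time, the measured TCP pose, the force and the opening at its end, in the units of the state.
- bot.get_obs(): the state, without advancing time (a new reading comes with each control period).
- vision.camera(name): name is "scene" or "side" or "wrist"; returns a dict with "color" (420x560x3 uint8, blue, green, red), "intrinsics" (3x3 intrinsics, pixels), "rvec" (rotation vector, rad) and "tvec" (3), from world to camera coordinates, as OpenCV has them. Camera axes: x right, y down, z forward; pixel columns grow to the right and rows downward; lengths in m; the calibration is good to about 2 mm. A picture is of the moment at which its call begins. There is no depth.
- ticket.job_done(): hands the job in, once; it reports no verdict.
The state is a dict: "clock": time; "joint_pos": joint angles; "joint_vel": joint speeds; "tau": joint torques, N m; "eef_pos": TCP position; "tool_rot": TCP orientation; "ft_force": force on the tool from outside, world axes, zero at the start; "ft_torque": the same for the moment, N m; "grip_width": finger opening in m.
Only numpy, scipy, OpenCV 4.12 (cv2) and the standard library are available. Lean on these libraries where they do the work, as an engineer would, in place of code of your own. Each camera call takes 0.05 s, during which the arm holds its last target. There are 200 camera calls.

## Working session

There is one attempt and no reset: what is moved stays moved. The work goes in short steps, Python scripts to look and compute and a tool call to move; the robot and the scene stay as the last step left them, time stands still between calls to the robot, and variables do not carry over. Pictures are saved under pics/ and viewed, about 8 in all and at most 12, crops included, and the job is handed in when it is done.

Besides the shell and the picture viewer there is one more tool, called after ">>>" by a JSON object that holds its "method" and its "body", one argument or row to a line. play_rows: Moves the arm, as the interface text tells. Its arguments: {"type":"object","properties":{"deltas":{"type":"array"}},"required":["deltas"]}

```bash
mkdir -p pics && cat > h.py <<'E'
import numpy as np, cv2
from workcell import bot, vision, ticket
def cam(n,f=None):
    c=vision.camera(n)
    if f: cv2.imwrite('pics/'+f,c['color'])
    R=cv2.Rodrigues(np.array(c['rvec'],float))[0]
    return c['color'],np.array(c['intrinsics']),R,np.array(c['tvec'],float).ravel()
def ray(c,u,v,z):
    _,K,R,t=c
    d=R.T@np.linalg.solve(K,[u,v,1.]); o=-R.T@t
    return o+d*(z-o[2])/d[2]
def proj(c,p):
    _,K,R,t=c
    q=K@(R@np.array(p,float)+t); return q[:2]/q[2]
E
python3 - <<'E'
from h import *
a=cam('scene','scene0.png');b=cam('side','side0.png')
for c in(a,b):print(-c[2].T@c[3],c[1][0,0])
o=bot.get_obs();print(o['eef_pos'],o['tool_rot'],o['grip_width'],o['clock'],o['ft_force'])
E
```

```text
[ 0.95007215 -0.02976907  0.86110024] 403.85347068194847
[ 0.06124265 -0.69579223  0.5094101 ] 410.9532187828431
[0.130205   0.48216592 0.23050073] [ 7.93957531e-01  6.07972485e-01 -7.61108180e-04  5.62492446e-04] 0.08525977643932416 0.1 [ 0.24016728 -0.2018718   0.42977599]
```

View pics/scene0.png

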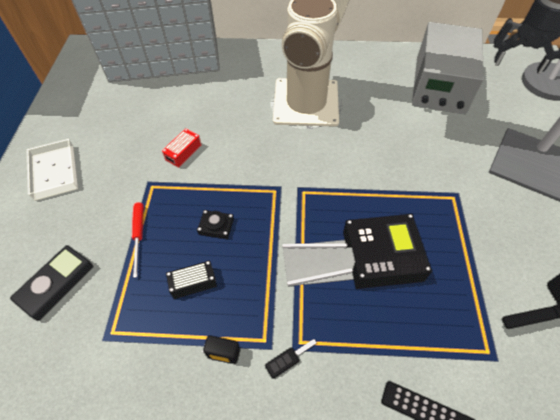

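View pics/side0.png

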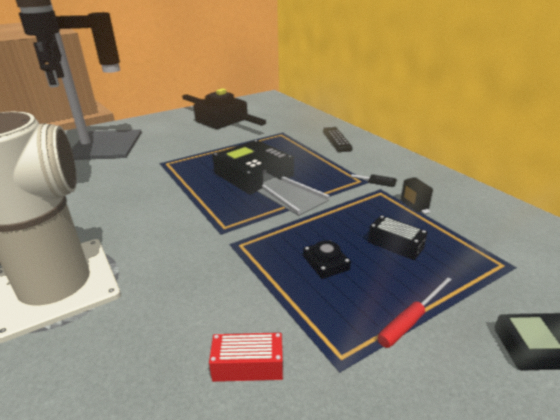

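The scene view shows the finned unit at about (191,279), the drum unit at (215,222), and the tester at (390,250). The tray opens to the left at x≈285–350. The side view agrees. Next I'll enlarge the scene crop to get corners.

```bash
python3 - <<'E'
from h import *
c=cam('scene');im=c[0]
cr=im[200:310,150:450];cv2.imwrite('pics/crop0.png',cv2.resize(cr,None,fx=2.66,fy=2.66,interpolation=cv2.INTER_CUBIC))
# fins: bright, low-saturation near the unit
h=cv2.cvtColor(im,cv2.COLOR_BGR2HSV)
m=((h[...,2]>110)&(h[...,1]<80)).astype(np.uint8); k=np.zeros_like(m);k[255:305,160:222]=1
m=cv2.morphologyEx(m*k,cv2.MORPH_CLOSE,np.ones((3,3)))
ys,xs=np.nonzero(m)
P=np.array([ray(c,x,y,.042)[:2] for x,y in zip(xs,ys)],np.float32)
print('fins',cv2.minAreaRect(P*1000))
m=((h[...,2]<45)|((h[...,2]>110)&(h[...,1]<80))).astype(np.uint8)*k
n,l,s,ce=cv2.connectedComponentsWithStats(m);i=1+s[1:,4].argmax();ys,xs=np.nonzero(l==i)
print('box px',cv2.minAreaRect(np.c_[xs,ys].astype(np.float32)),s[i])
E
```

```text
fins ((602.3650512695312, -248.39498901367188), (45.9642448425293, 96.65779113769531), 20.622699737548828)
box px ((190.6273956298828, 279.93310546875), (27.087966918945312, 47.17820739746094), 73.61045837402344) [ 169  261   48   38 1051]
```

View pics/crop0.png

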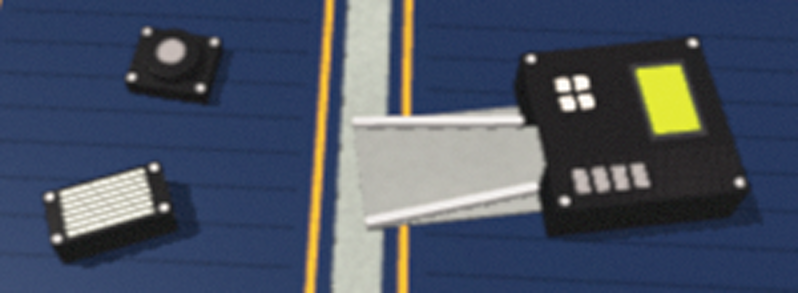

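The crop shows the tester lid screws at crop px (530,58), (692,42), (740,182) and (565,200). The lip tops run (353,121)→(524,118) and (368,222)→(540,185). The unit's long axis is about 20° off world y.

```bash
python3 - <<'E'
from h import *
c=cam('scene')
f=lambda L,z:np.array([ray(c,150+x/2.66,200+y/2.66,z)[:2] for x,y in L])
S=f([(530,58),(692,42),(740,182),(565,200)],.058);L=f([(353,121),(524,118),(368,222),(540,185)],.014)
print(S,np.linalg.norm(S-np.roll(S,1,0),axis=1),S.mean(0));print(L, L[[0,2]].mean(0),L[[1,3]].mean(0), np.linalg.norm(L[0]-L[2]),np.linalg.norm(L[1]-L[3]))
e=[S[1]-S[0],S[2]-S[3],L[[1,3]].mean(0)-L[[0,2]].mean(0)]
for d in e:print(np.degrees(np.arctan2(d[1],d[0])))
d=S[2]-S[1]+S[3]-S[0];print(np.degrees(np.arctan2(d[1],d[0]))+90)
from scipy.spatial.transform import Rotation as R
print(R.from_quat(bot.get_obs()['tool_rot']).as_matrix().round(3))
D=f([(147,32),(214,42),(201,88),(131,78)],.022);print('drum',D.mean(0),D)
E
```

```text
[[0.45811138 0.10365787]
 [0.43511853 0.24603713]
 [0.56785096 0.26779679]
 [0.5904111  0.12570661]] [0.13412443 0.14422387 0.13450421 0.14387   ] [0.51287299 0.1857996 ]
[[ 0.50389903 -0.04851613]
 [ 0.49376194  0.10287924]
 [ 0.5986085  -0.03168134]
 [ 0.55787003  0.11380803]] [ 0.55125376 -0.04009873] [0.52581599 0.10834363] 0.09619403950896706 0.06503295728680861
99.17350666372592
99.02173796176348
99.72402072333456
99.38581986220031
[[ 0.261  0.965 -0.   ]
 [ 0.965 -0.261 -0.001]
 [-0.001 -0.    -1.   ]]
drum [ 0.45285688 -0.21512496] [[ 0.42415929 -0.24359368]
 [ 0.43219897 -0.1800639 ]
 [ 0.48121856 -0.1861305 ]
 [ 0.4738507  -0.25071174]]
```

Measurements agree with the given sizes: lid screw spacing is 144×134 mm, lip gaps are 96→65 mm over backs, and fins-to-screws is 97×46 mm. The bay axis is at 99.2° and the mouth at (0.526, 0.107). The unit is at (0.602, −0.248), axis 110.6°. I'll turn the tool +54°, then go above the unit's rear end.

>>> {"method": "play_rows", "body": {
  "deltas": [1,0,0,0,9,1,0,0,0,9,1,0,0,0,9,1,0,0,0,9,1,0,0,0,9,1,0,0,0,9]
}}

```text
clock: 0.95
eef_pos: [0.13, 0.4812, 0.229]
tool_rot: [0.986, 0.166, -0.001, 0.002]
ft_force: [0.8, -0.9, -0.3]
grip_width: 0.0852
```

>>> {"method": "play_rows", "body": {
  "deltas": [1,0.2,0.9,0,0,1,0.2,0.9,0,0,1,0.2,0.9,0,0,1,0.2,0.9,0,0,1,0.2,0.9,0,0,1,0.2,0.9,0,0,1,0.2,0.9,0,0,1,0.2,0.9,0,0,1,0.2,0.9,0,0,1,0.2,0.9,0,0,1,0.2,0.9,0,0,1,0.2,0.9,0,0]
}}

```text
clock: 2.45
eef_pos: [0.4882, -0.0976, 0.231]
tool_rot: [0.985, 0.17, 0.002, 0.002]
ft_force: [0.3, 0.8, -0.3]
grip_width: 0.0854
```

```bash
cat >> h.py <<'E'
from scipy.spatial.transform import Rotation as Rot
def goto(x,y,z,xang):
    "report shift in tool units and turn needed (turn, then shift in the turned frame)"
    o=bot.get_obs();p=np.array(o['eef_pos']);M=Rot.from_quat(o['tool_rot']).as_matrix()
    a=np.degrees(np.arctan2(M[1,0],M[0,0])); tn=-((xang-a+90)%180-90)
    r=np.radians(xang if abs((xang-a+180)%360-180)<90 else xang+180)
    X=np.array([np.cos(r),np.sin(r),0]);Y=np.array([X[1],-X[0],0]);d=np.array([x,y,z])-p
    print('t',round(o['clock'],2),'p',p.round(4),'ang',round(a,2),'tilt',M[2,:2].round(3),'F',np.round(o['ft_force'],1),'w',round(o['grip_width'],4))
    print('turn',round(tn,2),'shift',np.round([d@X/.06,d@Y/.06,-d[2]/.06],3))
E
python3 -c "
from h import *
goto(.615,-.283,.23,20.6)"
```

```text
t 2.45 p [ 0.4882 -0.0976  0.231 ] ang 19.54 tilt [0.003 0.004] F [ 0.3  0.8 -0.3] w 0.0854
turn -1.06 shift [0.891 3.637 0.016]
```

>>> {"method": "play_rows", "body": {
  "deltas": [1,0.24,0.95,0,-1,1,0.24,0.95,0,0,1,0.24,0.9,0,0,1,0.17,0.85,0,0,1,0,0,0,0]
}}

```text
clock: 3.08
eef_pos: [0.6177, -0.2948, 0.2267]
tool_rot: [0.984, 0.176, 0.0, 0.0]
ft_force: [-0.6, 0.6, -0.2]
grip_width: 0.0855
```

```bash
python3 -c "
from h import *
goto(.615,-.283,.23,20.6)
c=cam('wrist','w1.png');c2=c
u=np.array([-.352,.936,0])
for s in (0,.05,-.05):print(proj(c,np.array([.6024,-.2484,.042])+s*u).round())
"
```

```text
t 3.08 p [ 0.6177 -0.2948  0.2267] ang 20.29 tilt [-0.     0.001] F [-0.6  0.6 -0.2] w 0.0855
turn -0.31 shift [ 0.028 -0.2   -0.055]
[277. 144.]
[277.  94.]
[277. 189.]
```

View pics/w1.png

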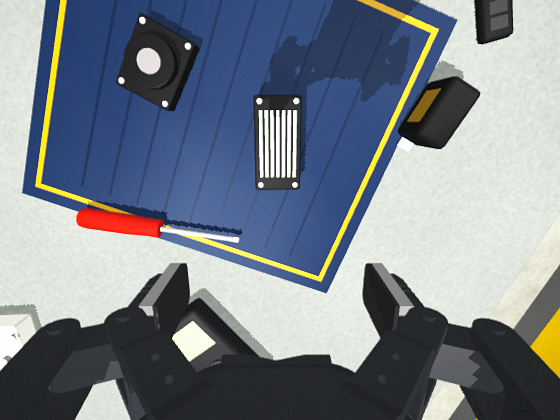

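The wrist view shows the unit's lid centred at (278,142), with ends at rows 95 and 189. That is within 2 px of prediction and squared up with the tool. Descend and grip.

>>> {"method": "play_rows", "body": {
  "deltas": [1,0.03,-0.2,0.4,0,1,0,0,0.7,0,1,0,0,0.7,0,1,0,0,0.6,0,1,0,0,0.5,0,1,0,0,0,0]
}}

```text
clock: 3.88
eef_pos: [0.6125, -0.2728, 0.0547]
tool_rot: [0.984, 0.18, 0.002, 0.0]
ft_force: [-0.4, 0.8, 0.2]
grip_width: 0.0853
```

```bash
python3 -c "
from h import *
goto(.615,-.283,.010,20.6)
"
```

```text
t 3.88 p [ 0.6125 -0.2728  0.0547] ang 20.78 tilt [0.004 0.001] F [-0.4  0.8  0.2] w 0.0853
turn 0.18 shift [-0.021  0.174  0.745]
```

>>> {"method": "play_rows", "body": {
  "deltas": [1,-0.02,0.17,0.15,0,1,0,0,0.3,0,1,0,0,0.3,0,1,0,0,0,0]
}}

```text
clock: 4.38
eef_pos: [0.6178, -0.2836, 0.012]
tool_rot: [0.984, 0.181, 0.005, 0.002]
ft_force: [0.0, -0.7, 0.6]
grip_width: 0.0852
```

```bash
python3 -c "
from h import *
goto(.615,-.283,.010,20.6)
"
```

```text
t 4.38 p [ 0.6178 -0.2836  0.012 ] ang 20.83 tilt [0.009 0.006] F [ 0.  -0.7  0.6] w 0.0852
turn 0.23 shift [-0.039 -0.026  0.033]
```

>>> {"method": "play_rows", "body": {
  "deltas": [1,-0.03,-0.02,0,0,0,0,0,0,0,0,0,0,0,0,0,0,0,0,0,0,0,0,0,0,0,0,0,0,0,0,0,0,0,0]
}}

```text
clock: 5.25
eef_pos: [0.6165, -0.2836, 0.0133]
tool_rot: [0.984, 0.181, 0.006, 0.003]
ft_force: [0.0, 0.2, 0.2]
grip_width: 0.0493
```

>>> {"method": "play_rows", "body": {
  "deltas": [0,0,0,-0.2,0,0,0,0,-0.4,0,0,0,0,-0.4,0,0,0,0,-0.2,0,0,0,0,0,0]
}}

```text
clock: 5.88
eef_pos: [0.6146, -0.2829, 0.0879]
tool_rot: [0.984, 0.181, 0.005, 0.002]
ft_force: [-0.7, -1.1, -1.9]
grip_width: 0.0489
```

```bash
python3 -c "
from h import *
goto(.615,-.283,.010,20.6)
c=cam('wrist','w2.png')
"
```

```text
t 5.88 p [ 0.6146 -0.2829  0.0879] ang 20.84 tilt [0.009 0.006] F [-0.7 -1.1 -1.9] w 0.0489
turn 0.24 shift [0.005 0.004 1.298]
```

View pics/w2.png

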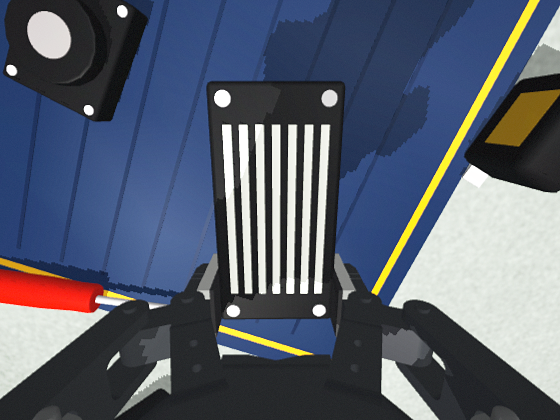

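The unit is held at its rear end (lid spans px (210–345, 82–318)) and square in the jaws. Next stop is above the tray.

```bash
python3 -c "
from h import *
goto(.5443,-.0077,.08,9.2)
"
```

```text
t 5.92 p [ 0.6142 -0.2827  0.0871] ang 20.84 tilt [0.008 0.005] F [-0.6 -0.7 -2.4] w 0.0494
turn 11.64 shift [-0.418 -4.711  0.118]
```

>>> {"method": "play_rows", "body": {
  "deltas": [0,0,0,0,4,0,0,0,0,4,0,0,0,0,3.6,0,-0.05,-0.4,0,0,0,-0.06,-0.7,0,0,0,-0.06,-0.7,0,0,0,-0.06,-0.7,0,0,0,-0.06,-0.7,0,0,0,-0.06,-0.7,0,0,0,-0.05,-0.5,0,0,0,0,-0.2,0,0,0,0,0,0,0]
}}

```text
clock: 7.42
eef_pos: [0.537, -0.0049, 0.0723]
tool_rot: [0.997, 0.076, -0.007, -0.002]
ft_force: [-0.1, 0.0, -2.8]
grip_width: 0.049
```

```bash
python3 -c "
from h import *
goto(.5443,-.0077,.08,9.2)
"
```

```text
t 7.42 p [ 0.537  -0.0049  0.0723] ang 8.72 tilt [-0.014 -0.005] F [-0.1  0.  -2.8] w 0.049
turn -0.48 shift [ 0.113  0.066 -0.129]
```

>>> {"method": "play_rows", "body": {
  "deltas": [0,0.11,0.06,0,-0.5,0,0,0,0.2,0,0,0,0,0.2,0,0,0,0,0,0]
}}

```text
clock: 7.92
eef_pos: [0.5447, -0.0111, 0.0453]
tool_rot: [0.997, 0.078, -0.008, -0.002]
ft_force: [-0.9, 0.4, -1.7]
grip_width: 0.0488
```

```bash
python3 -c "
from h import *
goto(.5443,-.0077,.017,9.2)
c=cam('wrist','w3.png');s=cam('scene')[0]
cv2.imwrite('pics/s3.png',cv2.resize(s[200:320,250:450],None,fx=4,fy=4,interpolation=cv2.INTER_CUBIC))
"
```

```text
t 7.92 p [ 0.5447 -0.0111  0.0453] ang 8.97 tilt [-0.015 -0.004] F [-0.9  0.4 -1.7] w 0.0488
turn -0.23 shift [ 0.003 -0.057  0.472]
```

View pics/w3.png

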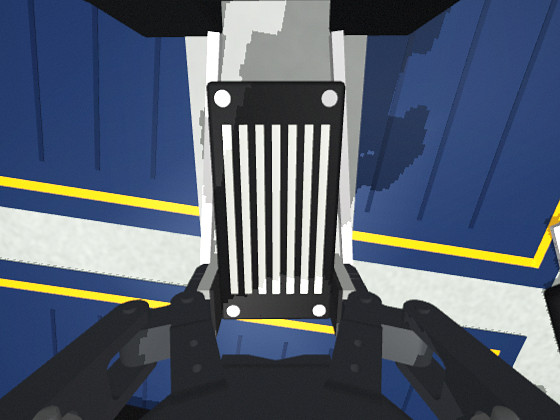

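The wrist view shows the unit centred between the lips: lips at x=214 and 338 by the mouth, unit's front middle at x=277. Lower it.

>>> {"method": "play_rows", "body": {
  "deltas": [0,0,0,0.15,0,0,0,0,0.15,0,0,0,0,0.1,0,0,0,0,0,0]
}}

```text
clock: 8.52
eef_pos: [0.5454, -0.0107, 0.0212]
tool_rot: [0.997, 0.079, -0.006, -0.001]
ft_force: [0.3, 0.2, -1.9]
grip_width: 0.049
```

```bash
python3 -c "
from h import *
goto(.5443,-.0077,.017,9.2)
"
```

```text
t 8.53 p [ 0.5454 -0.0107  0.0212] ang 9.01 tilt [-0.012 -0.004] F [ 0.3  0.2 -1.9] w 0.049
turn -0.19 shift [-0.01  -0.053  0.07 ]
```

>>> {"method": "play_rows", "body": {
  "deltas": [0,0,0,0.03,0,0,0,0,0.02,0,0,0,0,0.02,0,0,0,0,0,0]
}}

```text
clock: 9.02
eef_pos: [0.5461, -0.0106, 0.0178]
tool_rot: [0.997, 0.079, -0.005, -0.001]
ft_force: [-0.6, 0.3, -2.2]
grip_width: 0.0487
```

>>> {"method": "play_rows", "body": {
  "deltas": [0,0,-0.13,0,0,0,0,-0.13,0,0,0,0,-0.13,0,0,0,0,-0.13,0,0,0,0,0,0,0]
}}

```text
clock: 9.65
eef_pos: [0.5407, 0.0231, 0.0177]
tool_rot: [0.997, 0.079, -0.005, -0.002]
ft_force: [-0.1, -0.5, -2.5]
grip_width: 0.0493
```

```bash
python3 -c "
from h import *
p=np.array([.5443,-.0077])+.045*np.array([-.16,.987])
goto(*p,.017,9.2)
"
```

```text
t 9.65 p [0.5407 0.0231 0.0177] ang 9.08 tilt [-0.011 -0.004] F [-0.1 -0.5 -2.5] w 0.0493
turn -0.12 shift [-0.023 -0.234  0.012]
```

>>> {"method": "play_rows", "body": {
  "deltas": [0,-0.02,-0.05,0.02,0,0,0,-0.1,0,0,0,0,-0.1,0,0,0,0,-0.1,0,0,0,0,0,0,0]
}}

```text
clock: 10.28
eef_pos: [0.5372, 0.0442, 0.0176]
tool_rot: [0.997, 0.079, -0.004, -0.001]
ft_force: [0.3, -0.1, -0.0]
grip_width: 0.0494
```

```bash
python3 -c "
from h import *
p=np.array([.5443,-.0077])+.055*np.array([-.16,.987])
goto(*p,.017,9.2)
c=cam('wrist','w4.png')
"
```

```text
t 10.28 p [0.5372 0.0442 0.0176] ang 9.02 tilt [-0.008 -0.002] F [ 0.3 -0.1 -0. ] w 0.0494
turn -0.18 shift [-0.022 -0.044  0.009]
```

View pics/w4.png

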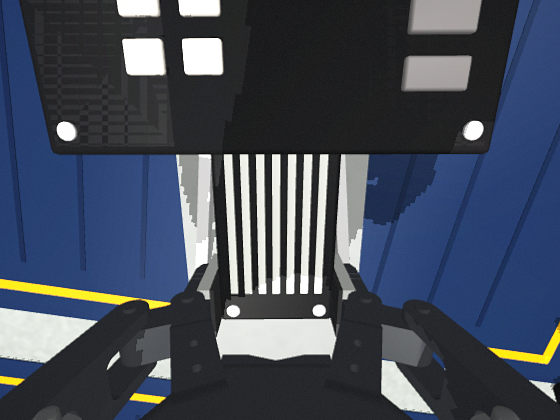

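The unit is going straight into the slot and is resting on the tray. I'll continue in small steps and watch the force.

>>> {"method": "play_rows", "body": {
  "deltas": [0,0,-0.04,0,0,0,0,-0.04,0,0,0,0,-0.04,0,0]
}}

```text
clock: 10.7
eef_pos: [0.5362, 0.051, 0.0176]
tool_rot: [0.997, 0.078, -0.004, -0.0]
ft_force: [0.3, -0.7, -0.5]
grip_width: 0.049
```

>>> {"method": "play_rows", "body": {
  "deltas": [0,0,-0.04,0,0,0,0,-0.04,0,0]
}}

```text
clock: 10.95
eef_pos: [0.5355, 0.0558, 0.0176]
tool_rot: [0.997, 0.078, -0.004, -0.0]
ft_force: [-0.0, -1.2, -0.8]
grip_width: 0.0492
```

>>> {"method": "play_rows", "body": {
  "deltas": [0,0,-0.04,0,0,0,0,-0.04,0,0]
}}

```text
clock: 11.2
eef_pos: [0.5346, 0.0609, 0.0175]
tool_rot: [0.997, 0.078, -0.004, -0.0]
ft_force: [-0.4, -0.6, -1.3]
grip_width: 0.0492
```

>>> {"method": "play_rows", "body": {
  "deltas": [0,0,-0.04,0,0,0,0,-0.04,0,0]
}}

```text
clock: 11.45
eef_pos: [0.5338, 0.066, 0.0175]
tool_rot: [0.997, 0.078, -0.004, -0.0]
ft_force: [0.5, -0.4, -0.8]
grip_width: 0.0492
```

>>> {"method": "play_rows", "body": {
  "deltas": [0,0,-0.04,0,0,0,0,-0.04,0,0]
}}

```text
clock: 11.7
eef_pos: [0.533, 0.0711, 0.0176]
tool_rot: [0.997, 0.078, -0.004, -0.0]
ft_force: [-0.3, -0.5, -0.1]
grip_width: 0.0489
```

>>> {"method": "play_rows", "body": {
  "deltas": [0,0,-0.04,0,0,0,0,-0.04,0,0]
}}

```text
clock: 11.95
eef_pos: [0.5322, 0.0761, 0.0176]
tool_rot: [0.997, 0.078, -0.004, -0.0]
ft_force: [-0.4, -2.0, -1.1]
grip_width: 0.0491
```

>>> {"method": "play_rows", "body": {
  "deltas": [0,0,-0.04,0,0]
}}

```text
clock: 12.08
eef_pos: [0.5319, 0.0779, 0.0176]
tool_rot: [0.997, 0.078, -0.004, 0.001]
ft_force: [0.4, -7.2, -0.1]
grip_width: 0.0492
```

>>> {"method": "play_rows", "body": {
  "deltas": [0,0,-0.03,0,0]
}}

```text
clock: 12.2
eef_pos: [0.5319, 0.0779, 0.0178]
tool_rot: [0.997, 0.078, -0.004, 0.003]
ft_force: [1.2, -8.3, 2.3]
grip_width: 0.0491
```

>>> {"method": "play_rows", "body": {
  "deltas": [0,0,-0.03,0,0]
}}

```text
clock: 12.32
eef_pos: [0.5318, 0.0778, 0.0181]
tool_rot: [0.997, 0.077, -0.004, 0.005]
ft_force: [0.5, -7.0, 2.2]
grip_width: 0.0493
```

It stopped dead at 7–8 N, with the fingers still about 18 mm from the tester face, so this is the block. I'll give one clear push, relax and let go.

>>> {"method": "play_rows", "body": {
  "deltas": [0,0,-0.06,0,0,0,0,-0.06,0,0]
}}

```text
clock: 12.58
eef_pos: [0.5317, 0.0775, 0.0189]
tool_rot: [0.997, 0.076, -0.003, 0.013]
ft_force: [0.1, -13.1, 4.1]
grip_width: 0.0495
```

>>> {"method": "play_rows", "body": {
  "deltas": [0,0,0,0,0,0.8,0,0,0,0,0.8,0,0,0,0,0.8,0,0,0,0]
}}

```text
clock: 13.08
eef_pos: [0.5315, 0.0786, 0.0191]
tool_rot: [0.997, 0.076, -0.003, 0.012]
ft_force: [0.6, -0.2, 0.3]
grip_width: 0.0683
```

```bash
python3 -c "
from h import *
goto(.53,.0778,.017,9.2)
c=cam('wrist','w5.png')
"
```

```text
t 13.07 p [0.5315 0.0786 0.0191] ang 8.68 tilt [-0.008  0.023] F [ 0.6 -0.2  0.3] w 0.0683
turn -0.52 shift [-0.027  0.01   0.035]
```

View pics/w5.png

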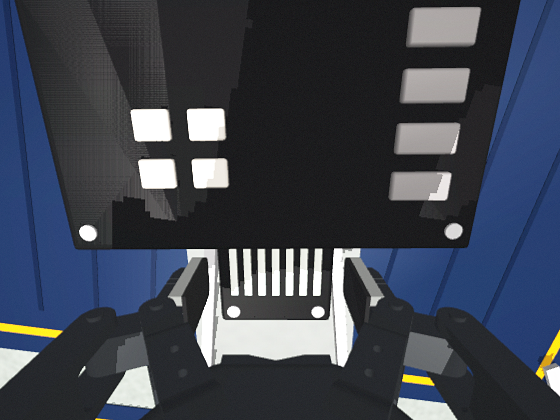

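>>> {"method": "play_rows", "body": {
  "deltas": [0.8,0,0,-0.2,0,0.9,0,0,-0.4,0,0.9,0,0,-0.8,0,0.9,0,0,-0.8,0,0.9,0,0.6,-0.6,0,0.9,0,0,0,0]
}}

```text
clock: 13.88
eef_pos: [0.5381, 0.0476, 0.197]
tool_rot: [0.997, 0.077, -0.002, 0.011]
ft_force: [0.8, 0.5, -0.2]
grip_width: 0.0769
```

```bash
python3 - <<'E'
from h import *
goto(.53,.0778,.017,9.2)
c=cam('wrist','w6.png')
s=cam('scene')[0];t=cam('side')[0]
a=cv2.resize(s[190:320,160:450],None,fx=2.7,fy=2.7);b=cv2.resize(t[120:220,200:350],None,fx=2.3,fy=2.3)
o=np.zeros((600,800,3),np.uint8);o[:a.shape[0],:a.shape[1]]=a;o[360:360+b.shape[0],:b.shape[1]]=b
w=cv2.resize(c[0],None,fx=.55,fy=.55);o[360:360+231,400:400+308]=w
cv2.imwrite('pics/f6.png',o)
E
```

```text
t 13.88 p [0.5381 0.0476 0.197 ] ang 8.81 tilt [-0.006  0.022] F [ 0.8  0.5 -0.2] w 0.0769
turn -0.39 shift [-0.052 -0.518  3.   ]
```

View pics/f6.png

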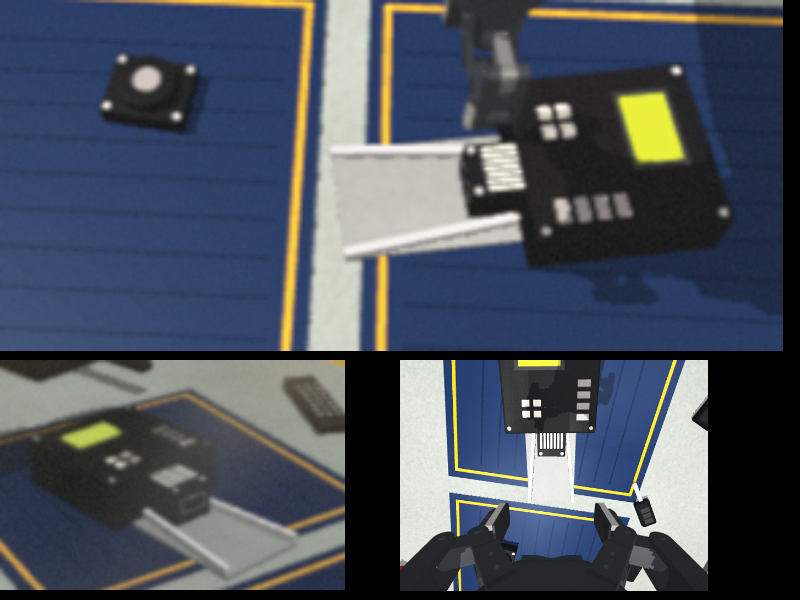

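```bash
python3 -c "
from h import *
print(ticket.job_done())"
```

```text
the job is handed in; nothing more can be done
None
```

The finned unit is in the tester's bay, pushed up against the contact block and let go. I handed the job in at about 14 s of the 45 s.

- **Insertion:** I gripped the unit at its rear end, set it on the tray between the lips and slid it in with small steps. It stopped dead with its front end about 57 mm inside the mouth, at 7–8 N. I then pushed it home to about 13 N by wrist force. Those are readings at the end of each move, so a brief peak between them would not show.
- **Last checks:** After release the wrist force read about zero. The final pictures show the unit flat and straight in the bay, the drum unit apparently where it lay, and the gripper clear at a height of 0.2 m.
- **What is less certain:** The tool pitched up by about 0.02 rad during the final push. I did not measure the seated position again by ray casting, so the seating rests on the dead stop, the force and the pictures. No check failed or disagreed.

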